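# Pop the fuse hatch of the sole-press console

## Robot

A 6-joint arm with a two-finger parallel gripper is mounted at the origin on the work surface. World frame = base frame: x ahead of the robot, y to its left, z up, the work surface at z = 0. Lengths are in m, angles in rad, forces in N, time in s.
With the tool pointing down it reaches from about 0.3 to 0.775 m from the base axis. Payload 14.6 kg.
Tool frame: the origin (TCP) lies at the very end of the fingers, on their centre line; the grasp point (between the pads) lies arm.grasp_offset behind it (arm.grasp_offset is the distance from the TCP to the grasp point, in m); z points along the fingers, y is the line along which they close (so a half turn about z gives the same grasp; the last joint's range is limited). The gripper opens to 94 mm and grips with 3 to 60 N. Pads are 16 mm wide; open, the fingers measure 119 mm over their backs; the gripper's body (75 mm by 177 mm) begins 78 mm behind the grasp point.
Start: joints at [-1.232, 0.3, 1.521, -0, 1.321, -0.067], TCP at [0.217, -0.505, 0.205] pointing down, gripper open.
Joint ranges: [-3.03, 3.03], [-0.79, 2.21], [0.23, 2.52], [-1.04, 4.18], [0, 3.07], [-2.55, 2.55]. Speed limits (rad/s): [2.22, 2.22, 2.57, 3.14, 3.14, 3.14].

## Interface

Orientations are given as a unit quaternion [x, y, z, w].
In Python, from bench import arm gives the robot as it stands. The module is installed in compiled form; this text tells all that it offers.
- The arm moves only by the tool servo_tool, never from a script. Its argument "commands" is a list of rows, each a list of 2 entries, a list of its own where there are three numbers: the shift along the world's x, y, z in m, then the turn about the world's z in degrees. A call has 1 to 20 rows; each row is the pose to reach, as a shift and turn from the pose commanded when the call began; what a row does not reach only later rows make up. A row lasts 1/10 s, in which the tool goes at most 50 mm and 8.59 degrees, less where a joint would pass 70% of its speed; a pose out of reach is approached as far as the arm can. A call with a gripper value outside its range is refused whole. "jaw" is the finger opening in m, from 0 to 0.094, set as the call begins (left out, the last holds). The fingers move at their own pace and stop on an object; "force" is the grip in N (left out, the last holds). Time passes only in rows, so rows that repeat a pose let the fingers close. It gives the time, the measured TCP pose, the force, the opening and the grip force at its end, in the units of the state.
- arm.get_state(): the state, without advancing time (a new reading comes with each control period).
- arm.snapshot(name): name is "scene" or "top" or "wrist"; returns a dict with "color" (400x640x3 uint8, red, green, blue), "mtx" (3x3 intrinsics, pixels), "R" (3x3) and "t" (3): a world point X has camera coordinates R X + t. Camera axes: x right, y down, z forward; pixel columns grow to the right and rows downward; lengths in m; the calibration is good to about 2 mm. A picture is of the moment at which its call begins. There is no depth.
- arm.finish_job(): hands the job in; it is judged then, once.
Trained networks look in a picture, given as the dict that the camera call returned (one of the last four; its "shot" number tells which), for a name from the list of things; names that differ only in an ending like _2 or _b are one class to them, and where a whole thing is asked for, a point or a joint stands for the part that bears it (a point fixed in the world has none). Each returns a list of dicts, best first, with "conf" (0 to 1); they miss things now and then, are a little off and sometimes report something else, mostly with a low value. They report only what shows in the picture. A call takes as long as a camera call.
- arm.look_for(picture, label): "point" ([column, row] in pixels, amid what is visible of it).
The state is a dict: "time": time; "joint_positions": joint angles; "joint_vel": joint speeds; "tau": joint torques, N m; "tcp_pos": TCP position; "orientation": TCP orientation; "wrist_force": force on the tool from outside, world axes, zero at the start; "ft_torque": the same for the moment, N m; "grip_width": finger opening in m; "finger_force": force on a finger pad.
Only numpy, scipy, OpenCV 4.12 (cv2) and the standard library are available. Lean on these libraries where they do the work, as an engineer would, in place of code of your own. Each camera call takes 0.05 s, during which the arm holds its last target. There are 200 camera calls.

## Task

Open the fuse hatch of the sole-press console: with a fingertip, press the rubber pad near the hatch's front edge once, right down to its stop, then let go so that the hatch springs up by itself. Draw the finger clear and watch for a couple of seconds that the hatch stays fully open; do not pry, lift or push it back. Do not press the round button, and leave the tin and everything else on the bench standing where it is.

Things in the scene. Friction and masses are not known exactly. Their poses are not given: they have to be found in the camera images.
- console: the fixed grey unit to work on, 220 x 220 x 60 mm high. Origin: centre of its underside; x from its front (robot side) to its back, y to its left. On its deck: the raised hatch (left half), a round button (right front), a small tin (right back). It and the timer unit may stand either way round, left or right, each turned up to 23 degrees; only this one has a hatch with a black rubber press pad
- press_pad (a point): centre of the top face of the press pad, a black rubber pad 22 x 34 x 3 mm (x, y, height) on the hatch, 84 mm in front of the hinge axis, its centre 14 mm behind the hatch's free front edge, on the centre line. Shut, it lies about 74 mm above the bench, 14 mm above the console's deck. Moves with the hatch
- hatch_hinge (a point): middle of the hinge axis along the back edge of the hatch, 64 mm above the bench, local x +60, y +50 mm in the console. The hatch is a stiff grey plastic cover 98 x 80 x 10 mm (x, y, thickness), standing 10 mm proud of the deck, local y +10 to +90 mm
- hatch (a joint): hatch angle, rad: about 0 (0 to 0.012) shut and latched, positive open (front edge swings up and back), about 1.05 sprung open, negative pressed in. Push-push latch: at the pad it gives against about 3 N, unlatches at about -0.045 to -0.06 (4 to 5 mm), stop at -0.075 (6 to 7 mm); a shorter press leaves it latched. On release it follows the finger up and opens by itself in about 2 s; pushed shut to the stop, it can latch again
- start_button (a joint): travel of the round white push button, 26 mm across, at the right front of the console's deck (local x -66, y -62 mm): 0 = out, 0.006 m = fully pressed. Not to be pressed
- timer_unit: the other fixed unit, same grey case 220 x 220 x 60 mm, with a flat screwed-down cover and a black round dial 34 mm across and 18 mm high; it has no latch. Origin: centre of its underside
- tin: closed aluminium tin, 52 mm across, 34 mm high, standing on the console's deck on the right of the hatch (local about x +50, y -64 mm); leave it. Origin: centre of its underside
- spool: white plastic thread spool, 40 mm across, 40 mm high, standing on top of the timer unit; leave it. Origin: centre of its underside
- last_a: aluminium shoe last about 230 x 62 x 80 mm on the bench on the robot's right; leave it. Origin: centre of its underside
- soles: two shoe soles stacked flat, 310 x 80 x 24 mm, on the bench on the robot's left; leave them. Origin: centre of the underside
- glue: closed glue jar, 56 mm across, 80 mm high, on the bench at the far right; leave it. Origin: centre of its underside

How it is judged:
On the way, in this order (a step that is already met when the one before it is completed fails the run):
1. the fingers press the hatch in by its rubber pad (value of joint hatch below -0.035 rad and contact force between rubber_pad and the fingers above 0.5 N), for 0.02 s.
2. the hatch has sprung open (over 0.85 rad) and stays so for 1.5 s with the robot clear of the console (value of joint hatch above 0.85 rad and contact force between console and the arm below 0.1 N and contact force between console and the fingers below 0.1 N), for 1.5 s.
At the end, for the whole second after the job is handed in: the hatch stands open by more than 0.85 rad (about 49 degrees) and at rest (under 0.1 rad/s), the round button is out (under 2 mm), and the tin and the other loose things are within 30 mm of where they started (value of joint hatch above 0.85 rad and velocity of joint hatch below 0.1 rad/s and not (velocity of joint hatch below -0.1 rad/s) and value of joint start_button below 0.002 m and distance of each of tin, spool, last_a, soles, glue from where it was at the start of the episode below 0.03 m); the robot touches nothing.
It fails at once if the hatch is pushed back down again after it has popped (between 0.1 and 0.45 rad and moving shut faster than 0.3 rad/s) (value of joint hatch between 0.1 and 0.45 rad and velocity of joint hatch below -0.3 rad/s).
It fails at once if the hatch is forced back beyond 1.15 rad (value of joint hatch above 1.15 rad).
It fails at once if the round button is pressed (more than 3 mm) (value of joint start_button above 0.003 m).
It fails at once if a loose thing is lifted, carried or shoved more than 30 mm (distance of any of tin, spool, last_a, soles, glue from where it was at the start of the episode above 0.03 m).
It also fails if it takes over 32 s, if anything falls off the work surface, if the arm or the gripper's body presses on something with over 40 N, if the wrist force passes 120 N, or if a joint passes its speed limit or range.

## Working session

There is one attempt and no reset: what is moved stays moved. The work goes in short steps, Python scripts to look and compute and a tool call to move; the robot and the scene stay as the last step left them, time stands still between calls to the robot, and variables do not carry over. Pictures are saved under pics/ and viewed, at most 10 in all, crops included, and the job is handed in when it is done.

Besides the shell and the picture viewer there is one more tool, called after ">>>" as name(argument=value, ...), one argument or row to a line, values as JSON. servo_tool: Moves the arm, as the interface text tells. Its arguments: {"type":"object","properties":{"commands":{"type":"array","items":{"type":"array"}},"jaw":{"type":"number"},"force":{"type":"number"}},"required":["commands"]}

```bash
mkdir -p pics; cat > h.py <<'E'
import numpy as np, cv2
from bench import arm
def ray(p,uv,z):
    d=p["R"].T@np.linalg.inv(p["mtx"])@np.array([uv[0],uv[1],1.]); c=-p["R"].T@p["t"]
    return c+d*(z-c[2])/d[2]
def proj(p,X):
    q=p["mtx"]@(p["R"]@np.array(X)+p["t"]); return q[:2]/q[2]
E
python3 - <<'E'
from h import *
ps={}
for n in("top","scene"):
    p=arm.snapshot(n); cv2.imwrite(f"pics/{n}1.png",p["color"][...,::-1])
    for l,z in(("press_pad",.074),("hatch_hinge",.064),("start_button",.065),("tin",.08),("console",.06),("timer_unit",.06),("spool",.08)):
        for r in arm.look_for(p,l)[:2]: print(n,l,np.round(r["point"],0),round(r["conf"],2),np.round(ray(p,r["point"],z),3))
s=arm.get_state();print(s["time"],s["tcp_pos"],s["orientation"],s["wrist_force"],arm.grasp_offset)
E
```

```text
top press_pad [350. 217.] 0.93 [ 0.536 -0.103  0.074]
top hatch_hinge [347. 217.] 0.58 [ 0.536 -0.096  0.064]
top hatch_hinge [143. 220.] 0.3 [0.515 0.479 0.064]
top start_button [398. 229.] 0.37 [ 0.506 -0.241  0.065]
top tin [387. 186.] 0.59 [ 0.626 -0.206  0.08 ]
top console [362. 215.] 0.8 [ 0.542 -0.138  0.06 ]
top console [486. 256.] 0.21 [ 0.434 -0.493  0.06 ]
top spool [283. 250.] 0.6 [0.438 0.08  0.08 ]
scene press_pad [293. 192.] 0.85 [ 0.554 -0.093  0.074]
scene hatch_hinge [293. 190.] 0.74 [ 0.538 -0.104  0.064]
scene hatch_hinge [200. 148.] 0.36 [ 0.488 -0.468  0.064]
scene start_button [260. 169.] 0.63 [ 0.497 -0.24   0.065]
scene start_button [363. 187.] 0.57 [0.432 0.075 0.065]
scene tin [251. 195.] 0.82 [ 0.627 -0.188  0.08 ]
scene tin [193. 182.] 0.58 [ 0.655 -0.369  0.08 ]
scene console [278. 199.] 0.71 [ 0.587 -0.125  0.06 ]
scene timer_unit [378. 219.] 0.65 [0.535 0.162 0.06 ]
scene spool [364. 186.] 0.76 [0.446 0.083 0.08 ]
0.8 [ 0.2170969  -0.50532571  0.20542698] [ 9.79492511e-01  2.01480568e-01  2.17617150e-05 -1.36112295e-05] [ 0.91391393 -0.35748574  0.50356881] 0.0188
```

View pics/top1.png

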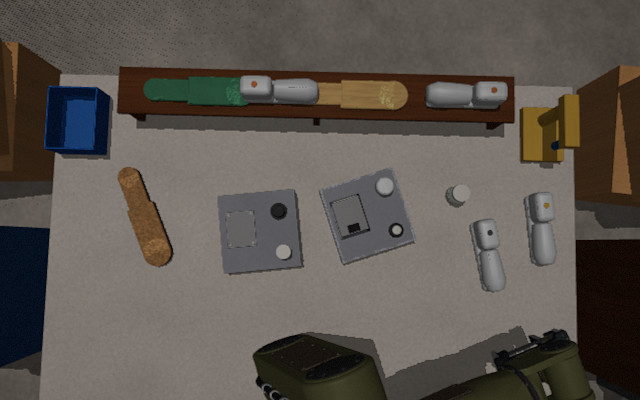

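View pics/scene1.png

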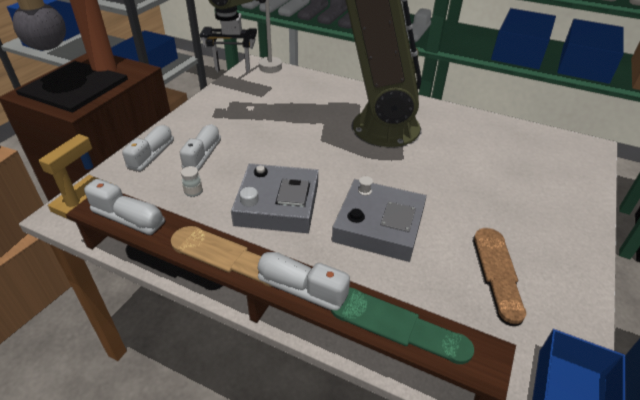

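The top view shows the console on the right: pad at about (354,228), button (397,230), tin (385,186). It is turned about +17°. The timer unit is on the left. Next I'll refine the pad by its dark blob.

```bash
python3 - <<'E'
from h import *
p=arm.snapshot("top")
g=cv2.cvtColor(p["color"],cv2.COLOR_RGB2GRAY)
sub=g[218:238,342:366]
print(sub.min(),np.median(sub))
n,L,st,c=cv2.connectedComponentsWithStats((sub<sub.min()+25).astype(np.uint8))
for i in range(1,n):print(st[i],c[i]+[342,218],np.round(ray(p,c[i]+[342,218],.074),4))
# deck outline
P=np.array([ray(p,q,.06)[:2] for q in((344,263),(413,242),(390,169),(320,188))])
e=P[1]-P[0];f=P[3]-P[0]
print(P,np.linalg.norm(e),np.linalg.norm(f),np.degrees([np.arctan2(-e[1],-e[0]),np.arctan2(f[1],f[0])]))
x=(P[3]-P[0]+P[2]-P[1]);x/=np.linalg.norm(x);y=np.array([-x[1],x[0]]);o=P.mean(0)
print("o",o,"pad",o-.024*x+.05*y,"btn",o-.066*x-.062*y,"tin",o+.05*x-.064*y)
cv2.imwrite("pics/c.png",cv2.resize(p["color"][160:270,310:420,::-1],(550,550),interpolation=cv2.INTER_CUBIC))
E
```

```text
7 92.0
[ 6  5 12 10 75] [353.56 227.4 ] [ 0.5069 -0.1147  0.074 ]
[[ 0.40654615 -0.09056852]
 [ 0.46990985 -0.28484372]
 [ 0.67667384 -0.217248  ]
 [ 0.61726834 -0.01818057]] 0.20434728358806037 0.22280901115173563 [108.06396345  18.95878191]
o [ 0.54259954 -0.1527102 ] pad [ 0.50394929 -0.11293386] btn [ 0.4997337 -0.2324756] tin [ 0.61035167 -0.19749468]
```

View pics/c.png

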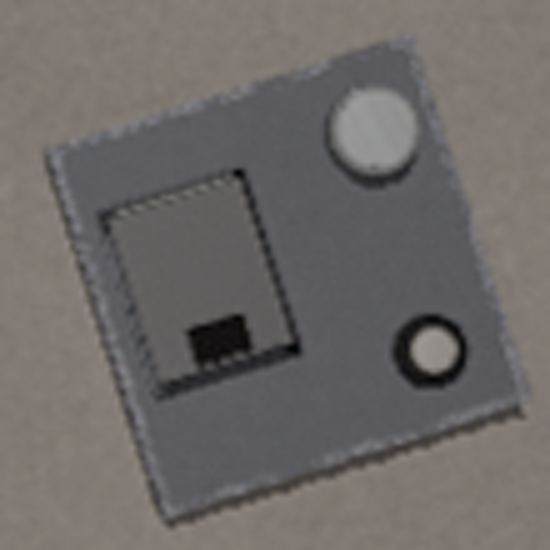

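The crop shows the pad at (354,228) and the hatch outline turned by 17–18°. I'll move above the pad with the jaw closed.

>>> servo_tool(
  commands=[
    [[0.03,0.04,0],-1],
    [[0.06,0.08,0],-1],
    [[0.09,0.12,0],-2],
    [[0.12,0.16,0],-2],
    [[0.15,0.2,0],-3],
    [[0.18,0.24,0],-4],
    [[0.21,0.28,0],-5],
    [[0.24,0.32,0],-6],
    [[0.265,0.355,0],-6],
    [[0.28,0.38,0],-6],
    [[0.29,0.391,0],-6],
    [[0.29,0.391,-0.03],-6],
    [[0.29,0.391,-0.05],-6],
    [[0.29,0.391,-0.06],-6],
    [[0.29,0.391,-0.06],-6],
  ],
  jaw=0,
  force=20,
)

```text
time: 2.35
tcp_pos: [0.5066, -0.1148, 0.1446]
orientation: [0.989, 0.15, -0.001, -0.0]
wrist_force: [-0.1, -0.9, 0.2]
grip_width: 0.0006
finger_force: 0.0
```

```bash
python3 - <<'E'
from h import *
s=arm.get_state();print(s["time"],s["tcp_pos"],s["wrist_force"],s["grip_width"])
for n in("wrist","scene"):
    p=arm.snapshot(n); im=p["color"][...,::-1].copy()
    print(n,[(np.round(r["point"]),round(r["conf"],2),np.round(ray(p,r["point"],.074),4)) for r in arm.look_for(p,"press_pad")[:2]])
    print("tcp px",proj(p,s["tcp_pos"]),"pad px",proj(p,[.507,-.114,.074]))
    if n=="wrist": cv2.imwrite("pics/w2.png",im)
    else: cv2.imwrite("pics/s2.png",cv2.resize(im[130:240,220:340],(600,550),interpolation=cv2.INTER_CUBIC))
E
```

```text
2.35 [ 0.50657739 -0.11477953  0.14458366] [-0.05734381 -0.9452307   0.15477089] 0.0005580635962728991
wrist [(array([310., 158.]), 0.71, array([ 0.5457, -0.0983,  0.074 ])), (array([627., 285.]), 0.49, array([ 0.5213, -0.3953,  0.074 ]))]
tcp px [316.17501095 247.64004574] pad px [315.05201276 209.13962037]
scene [(array([292., 191.]), 0.57, array([ 0.5512, -0.0974,  0.074 ]))]
tcp px [293.81737897 160.96907433] pad px [294.36925751 180.19257219]
```

View pics/w2.png

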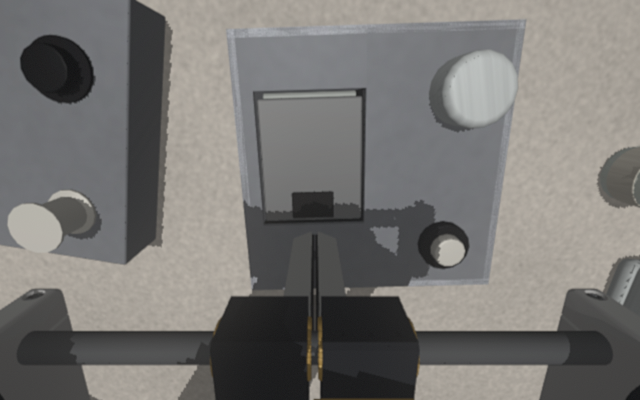

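The wrist view shows the pad at (313,204), where I predicted (315,209). The fingers are aligned with the hatch and the button is well to the right.

```bash
python3 - <<'E'
from h import *
p=arm.snapshot("wrist")
g=cv2.cvtColor(p["color"],cv2.COLOR_RGB2GRAY)[180:225,280:345]
print(g[::4,::5])
for uv in((313,204),(293,192),(333,192),(313,216)):print(uv,np.round(ray(p,uv,.074),4))
print(arm.get_state()["time"])
E
```

```text
[[118 117 117 116 117 116 115 116 115 115 116 116 115]
 [117 117 116 116 115 116 115 115 115 115 114 115 114]
 [116 116 115 115 115 115 114 114 115 115 114 114 114]
 [116 115 115  99  99  97  97  79  68  69  58 113 113]
 [114 114 105  42  45  45  45  44  43  45  42 114 113]
 [115 114 108  44  44  43  45  44  44  44  42 115 111]
 [113 113 114  45  44  39  36  33  37  36  42  72 101]
 [113 112 113  45  41  35  36  35  34  35  39  65  64]
 [ 95  72  70  42  35  34  33  33  34  33  33  64  65]
 [ 65  66  66  33  33  35  33  34  34  35  34  64  65]
 [ 79  55  54  53  48  43  40  38  35  34  36  30  31]
 [ 56  56  59  58  59  60  60  62  61  62  63  64  64]]
(313, 204) [ 0.5113 -0.1113  0.074 ]
(293, 192) [ 0.5162 -0.0929  0.074 ]
(333, 192) [ 0.5258 -0.1237  0.074 ]
(313, 216) [ 0.5014 -0.1144  0.074 ]
2.6
```

>>> servo_tool(
  commands=[
    [[0.003,0.003,-0.02],1],
    [[0.003,0.003,-0.045],1],
    [[0.003,0.003,-0.06],1],
    [[0.003,0.003,-0.068],1],
    [[0.003,0.003,-0.071],1],
    [[0.003,0.003,-0.073],1],
    [[0.003,0.003,-0.075],1],
    [[0.003,0.003,-0.075],1],
  ],
)

```text
time: 3.4
tcp_pos: [0.5103, -0.1115, 0.071]
orientation: [0.987, 0.159, 0.0, 0.0]
wrist_force: [-1.4, -0.0, 2.0]
grip_width: 0.0007
finger_force: 1.3
```

>>> servo_tool(
  commands=[
    [[0,0,-0.001],0],
    [[0,0,-0.002],0],
    [[0,0,-0.003],0],
    [[0,0,-0.004],0],
    [[0,0,-0.004],0],
  ],
)

```text
time: 3.9
tcp_pos: [0.5102, -0.1115, 0.0671]
orientation: [0.987, 0.159, 0.0, 0.0]
wrist_force: [-7.3, -0.9, 13.3]
grip_width: 0.0002
finger_force: 6.4
```

>>> servo_tool(
  commands=[
    [[0,0,-0.0005],0],
    [[0,0,-0.001],0],
    [[0,0,-0.001],0],
  ],
)

```text
time: 4.2
tcp_pos: [0.5103, -0.1116, 0.0668]
orientation: [0.987, 0.159, 0.0, 0.0]
wrist_force: [-11.1, -0.2, 21.6]
grip_width: 0.0003
finger_force: 11.1
```

The force has risen sharply to 22 N with no more travel, so the pad is at its stop. I'll release it, going up and then out to the front.

>>> servo_tool(
  commands=[
    [[0,0,0.02],0],
    [[0,0,0.06],0],
    [[-0.01,-0.003,0.1],0],
    [[-0.04,-0.012,0.13],0],
    [[-0.08,-0.025,0.15],0],
    [[-0.12,-0.037,0.16],0],
    [[-0.15,-0.046,0.165],0],
    [[-0.16,-0.05,0.165],0],
    [[-0.16,-0.05,0.165],0],
    [[-0.16,-0.05,0.165],0],
    [[-0.16,-0.05,0.165],0],
    [[-0.16,-0.05,0.165],0],
    [[-0.16,-0.05,0.165],0],
    [[-0.16,-0.05,0.165],0],
    [[-0.16,-0.05,0.165],0],
    [[-0.16,-0.05,0.165],0],
    [[-0.16,-0.05,0.165],0],
    [[-0.16,-0.05,0.165],0],
    [[-0.16,-0.05,0.165],0],
    [[-0.16,-0.05,0.165],0],
  ],
)

```text
time: 6.2
tcp_pos: [0.3501, -0.1613, 0.2305]
orientation: [0.987, 0.159, 0.0, 0.0]
wrist_force: [0.2, -0.2, 0.5]
grip_width: 0.0009
finger_force: 0.0
```

>>> servo_tool(
  commands=[
    [[0,0,0],0],
    [[0,0,0],0],
    [[0,0,0],0],
    [[0,0,0],0],
    [[0,0,0],0],
    [[0,0,0],0],
    [[0,0,0],0],
    [[0,0,0],0],
    [[0,0,0],0],
    [[0,0,0],0],
    [[0,0,0],0],
    [[0,0,0],0],
    [[0,0,0],0],
    [[0,0,0],0],
    [[0,0,0],0],
    [[0,0,0],0],
    [[0,0,0],0],
    [[0,0,0],0],
    [[0,0,0],0],
    [[0,0,0],0],
  ],
)

```text
time: 8.2
tcp_pos: [0.3501, -0.1613, 0.2305]
orientation: [0.987, 0.159, -0.0, 0.0]
wrist_force: [-1.2, -0.2, -0.6]
grip_width: 0.0007
finger_force: 0.0
```

```bash
python3 - <<'E'
from h import *
p=arm.snapshot("scene");a=cv2.resize(p["color"][130:240,220:340,::-1],(400,367),interpolation=cv2.INTER_CUBIC)
p=arm.snapshot("wrist");b=cv2.resize(p["color"][...,::-1],(400,250))
b=cv2.copyMakeBorder(b,0,117,0,0,cv2.BORDER_CONSTANT)
cv2.imwrite("pics/open.png",np.hstack([a,b]));s=arm.get_state();print(s["time"],s["tcp_pos"],s["wrist_force"])
E
```

```text
8.3 [ 0.35008874 -0.16131278  0.23042482] [-0.22020687 -0.05047655 -1.05941945]
```

View pics/open.png

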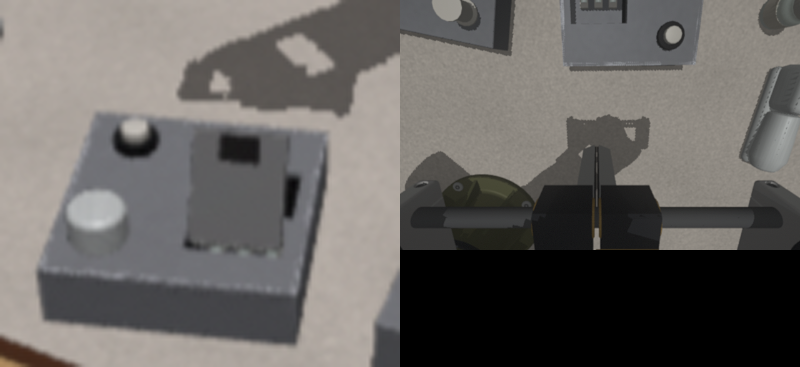

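The scene view shows the hatch standing open, with the pad at about pixel (292,175) and the fuses exposed. The tin and button look untouched. I'll wait 2 s more, then check the angle and hand in.

>>> servo_tool(
  commands=[
    [[0,0,0],0],
    [[0,0,0],0],
    [[0,0,0],0],
    [[0,0,0],0],
    [[0,0,0],0],
    [[0,0,0],0],
    [[0,0,0],0],
    [[0,0,0],0],
    [[0,0,0],0],
    [[0,0,0],0],
    [[0,0,0],0],
    [[0,0,0],0],
    [[0,0,0],0],
    [[0,0,0],0],
    [[0,0,0],0],
    [[0,0,0],0],
    [[0,0,0],0],
    [[0,0,0],0],
    [[0,0,0],0],
    [[0,0,0],0],
  ],
)

```text
time: 10.3
tcp_pos: [0.3501, -0.1613, 0.2304]
orientation: [0.987, 0.159, 0.0, -0.0]
wrist_force: [0.2, 0.1, 0.2]
grip_width: 0.0009
finger_force: 0.0
```

```bash
python3 - <<'E'
from h import *
p=arm.snapshot("scene")
x=np.array([np.cos(.305),np.sin(.305),0]);h=np.array([.510,-.112,.064])+.084*x
for a in(.6,.85,1.05): print(a,proj(p,h-x*(.084*np.cos(a)-.01*np.sin(a))*1+np.array([0,0,.084*np.sin(a)+.01*np.cos(a)])))
g=cv2.cvtColor(p["color"],cv2.COLOR_RGB2GRAY)[165:190,280:304]
n,L,st,c=cv2.connectedComponentsWithStats((g<45).astype(np.uint8))
print([(st[i][4],c[i]+[280,165]) for i in range(1,n)])
E
```

```text
0.6 [292.96546946 173.12524242]
0.85 [291.85353024 172.69400004]
1.05 [290.81346307 173.69915343]
[(np.int32(82), array([291.58536585, 174.34146341]))]
```

```bash
python3 - <<'E'
from h import *
p=arm.snapshot("top")
x=np.array([np.cos(.305),np.sin(.305),0]);h=np.array([.509,-.113,.064])+.084*x;y=np.array([-x[1],x[0],0])
for a in(.6,.85,1.05): print(a,proj(p,h-x*(.098*np.cos(a)-.006*np.sin(a))+np.array([0,0,.098*np.sin(a)+.006*np.cos(a)])),proj(p,h-x*(.084*np.cos(a)-.01*np.sin(a))+np.array([0,0,.084*np.sin(a)+.01*np.cos(a)])))
cv2.imwrite("pics/t3.png",cv2.resize(p["color"][180:245,320:385,::-1],(585,585),interpolation=cv2.INTER_CUBIC))
E
```

```text
0.6 [353.68505619 223.80157926] [352.11489252 218.9806483 ]
0.85 [352.34829187 217.36297165] [350.84347143 213.13921058]
1.05 [350.86987902 211.18410289] [349.49713592 207.67540009]
```

View pics/t3.png

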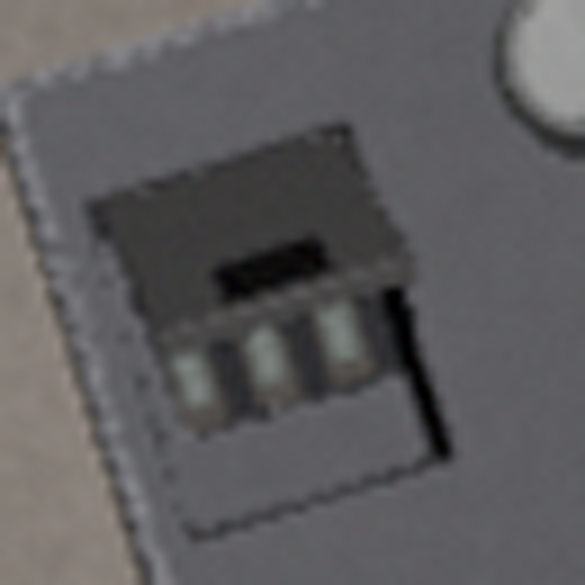

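The top view shows the pad at (350,210), which puts the hatch at about 1.0 rad. It is open and at rest, so I'm handing in.

```bash
python3 -c "
from bench import arm
print(arm.finish_job())"
```

```text
the job is handed in; nothing more can be done
None
```

I pressed the pad once to its stop and let go; the hatch sprang open by itself and stood at about 1.0 rad (estimated from the top camera) several seconds later. The finger was clear, the tin and button looked untouched, and the job is handed in; it returned no verdict.

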